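# Gather stirring discs in the pouring corner of a tote

## Robot

A 7-joint arm with a two-finger parallel gripper is mounted at the origin on the work surface. World frame = base frame: x ahead of the robot, y to its left, z up, the work surface at z = 0. Lengths are in m, angles in rad, forces in N, time in s.
With the tool pointing down it reaches from about 0.4 to 0.9 m from the base axis. Payload 5.5 kg.
Tool frame: the origin (TCP) lies midway between the tips of the shut fingers; the grasp point (between the pads) lies 19 mm behind it; z points along the fingers, y is the direction in which the jaws open and shut (so a half turn about z gives the same grasp; the last joint's range is limited). The gripper opens to 85 mm and grips with 20 to 120 N. Pads are 22 mm wide; open, the fingers measure 114 mm over their backs; the gripper's body (76 mm by 85 mm) begins 54 mm behind the grasp point. The pads swing forward as they close: fully open they stand 13 mm farther back than shut.
Start: joints at [1.611, 0.501, -0.427, 1.55, 0.221, 1.138, -0.21], TCP at [0.144, -0.634, 0.231] pointing down, gripper open.
Joint ranges: [-2.88, 2.88], [-0.31, 2.03], [-1.54, 1.56], [0.2, 2.42], [-1.41, 4.55], [0.19, 2.02], [-2.57, 2.57]. Speed limits (rad/s): [2.57, 2.57, 3.14, 3.14, 3.14, 3.14, 3.14].

## Interface

Orientations are given as a rotation vector (axis times angle).
In Python, from rig import manip gives the robot as it stands. The module is installed in compiled form; this text tells all that it offers.
- The arm moves only by the shell command python3 -m creep 'ROWS' [FORCE]. ROWS is JSON, a list of rows, each an object of numbers: "gripper": the closure, from -1 (fully open) to 1 (shut), so that 0 is half open; "x", "y", "z": the shift along the tool's x, y, z in m; "ax", "ay", "az": the turn, a rotation vector about the tool's x, y, z in degrees. In form: [{"gripper": .., "x": .., "y": .., "z": .., "ax": .., "ay": .., "az": ..}, ...]. A call has 1 to 10 rows; each row is the pose to reach, as a shift and turn from the pose commanded when the call began, along the tool's axes at that moment; what a row does not reach only later rows make up. A row lasts 1/8 s, in which the tool goes at most 62.5 mm and 10.7 degrees, less where a joint would pass 70% of its speed; a pose out of reach is approached as far as the arm can. A call with a gripper value outside its range is refused whole. The fingers move at their own pace and stop on an object; FORCE is the grip in N (left out, the last holds). Time passes only in rows, so rows that repeat a pose let the fingers close. It gives the time, the measured TCP pose, the force and the opening at its end, in the units of the state.
- manip.read_state(): the state, without advancing time (a new reading comes with each control period).
- manip.read_camera(name): name is "scene" or "top" or "wrist"; returns a dict with "image" (384x512x3 uint8, red, green, blue), "z_map" (384x512 float32, m along the optical axis (not along the pixel's ray), 0 where there is no reading), "vfov" (degrees; the focal length in pixels is half the picture's height over the tangent of half this angle, whatever the lens; pixels are square), "cx", "cy" (the principal point, pixels), "T" (4x4, takes a point from camera to world coordinates). Camera axes: x right, y down, z forward; pixel columns grow to the right and rows downward; lengths in m; the calibration is good to about 2 mm. The wrist camera is an equidistant fisheye: a pixel r from the principal point sees the ray r / f radians off the axis. A picture is of the moment at which its call begins.
- manip.close_job(): hands the job in, once; it reports no verdict.
Trained networks look in the newest picture that a camera, given by its name, has taken for a name from the list of things; names that differ only in an ending like _2 or _b are one class to them, and where a whole thing is asked for, a point or a joint stands for the part that bears it (a point fixed in the world has none). Each returns a list of dicts, best first, with "confidence" (0 to 1); they miss things now and then, are a little off and sometimes report something else, mostly with a low value. They report only what shows in the picture. A call takes as long as a camera call.
- manip.look_for(target, camera): "at" ([x, y, z] in m, in the coordinates of the camera as it stood for that picture, good to about 4 mm: the middle of the surface that is visible of it).
- manip.cut_out(target, camera): "mask" (384x512 bool, what is visible of it).
- manip.landmark_of(target, camera): "at" ([x, y, z] in m, in the coordinates of the camera as it stood for that picture, good to about 4 mm: a listed point, or the origin of a listed thing).
The state is a dict: "clock": time; "joint_pos": joint angles; "qvel": joint speeds; "tau": joint torques, N m; "position": TCP position; "ee_rot": TCP orientation; "wrist_force": force on the tool from outside, world axes, zero at the start; "ft_torque": the same for the moment, N m; "finger_gap": finger opening in m.
Only numpy, scipy, OpenCV 4.12 (cv2) and the standard library are available. Lean on these libraries where they do the work, as an engineer would, in place of code of your own. Each camera call takes 0.05 s, during which the arm holds its last target. There are 200 camera calls.

## Task

Pick the small grey tote up off the bench by the bar of its bridge handle, gently: the bar must never be squeezed with more than 60 N. Then tilt the tote until all four loose white discs have slid into the corner that has the pouring lip, without touching or spilling the discs, and finish while still holding the tote in the air, clear of the bench, tilted and still, with the discs in that corner. Leave the bottle, the beaker and the cork ring where they stand.

Things in the scene. Friction and masses are not known exactly. Their poses are not given: they have to be found in the camera images.
- tote: Loose grey tote, 0.24 to 0.5 kg, 208 x 158 mm outside, 200 x 150 inside, floor and walls 4 mm thick, walls 50 high. Origin: centre of the underside; x along the long side, z up. Only in the +x +y corner the walls are notched to 32 mm over 26 mm each way, and a flat pouring lip 44 mm wide juts out diagonally 25 mm. Uprights at y = +-82 mm carry an aluminium bridge handle over the middle.
- tote_handle (a point): Centre of the handle bar, 120 mm above the tote's underside over its centre; axes as the tote's. The flat-sided bar runs along the tote's y: 170 mm long, 14 mm thick (along x), 24 mm high. Free air below it down to the discs. Can be gripped across its thickness from above.
- tote_corner (a point): Inside corner of the tote under the pouring lip: on the inner floor (4 mm above the underside), 100 mm along the tote's x and 75 mm along its y from its centre; axes as the tote's.
- disc0_center (a point): One of four alike loose white plastic stirring discs, 22 mm across, 12 mm high, 12 g, lying flat on the tote's floor; the point is its centre. Slippery: slides on the tote's floor when that is tilted more than about 8 degrees; towards a corner, with both walls rubbing, 20 to 30 degrees is sure.
- disc1_center (a point): One of four alike loose white plastic stirring discs, 22 mm across, 12 mm high, 12 g, lying flat on the tote's floor; the point is its centre. Slippery: slides on the tote's floor when that is tilted more than about 8 degrees; towards a corner, with both walls rubbing, 20 to 30 degrees is sure.
- disc2_center (a point): One of four alike loose white plastic stirring discs, 22 mm across, 12 mm high, 12 g, lying flat on the tote's floor; the point is its centre. Slippery: slides on the tote's floor when that is tilted more than about 8 degrees; towards a corner, with both walls rubbing, 20 to 30 degrees is sure.
- disc3_center (a point): One of four alike loose white plastic stirring discs, 22 mm across, 12 mm high, 12 g, lying flat on the tote's floor; the point is its centre. Slippery: slides on the tote's floor when that is tilted more than about 8 degrees; towards a corner, with both walls rubbing, 20 to 30 degrees is sure.
- bottle_center (a point): Bystander: amber bottle with a black cap, 60 mm across, 130 mm high; the point is half-way up.
- beaker_center (a point): Bystander: white open beaker, 70 mm across, 85 mm high; the point is half-way up.
- ring_center (a point): Bystander: cork ring, 90 mm across, 25 mm high, lying flat; the point is half-way up.

How it is judged:
On the way:
1. the tote is lifted off the bench by the fingers (height (world z) of tote above 0.03 m and contact force between tote and the fingers above 1 N), for 0.2 s.
At the end, for the whole second after the job is handed in: Held still by the fingers, tilted 10 to 51 degrees, the tote hangs clear (underside centre 30 mm, inner lip corner 25 mm above the bench or more); every disc's centre is within 84 mm of the inside corner under the lip and less than 25 mm above the tote's floor (all of step 1 and distance between each of disc0_center, disc1_center, disc2_center, disc3_center and tote_corner below 0.084 m and z of each of disc0_center, disc1_center, disc2_center, disc3_center in the frame of tote_corner below 0.025 m and angle between tote's own z axis and vertical between 0.17 and 0.9 rad and height (world z) of tote_corner above 0.025 m and linear speed of tote below 0.03 m/s and angular speed of tote below 0.2 rad/s); the arm keeps its last pose, push and grip.
It fails at once if the handle is squeezed with more than 60 N (contact force between tote and the fingers above 120 N).
It fails at once if the robot touches a disc (contact force between any of disc0, disc1, disc2, disc3 and the fingers above 0.2 N or contact force between any of disc0, disc1, disc2, disc3 and the arm above 0.2 N).
It fails at once if the bottle, beaker or ring is moved (distance of any of bottle_center, beaker_center, ring_center from where it was at the start of the episode above 0.02 m).
It also fails if it takes over 35 s, if anything falls off the work surface, if the arm or the gripper's body presses on something with over 40 N, if the wrist force passes 120 N, or if a joint passes its speed limit or range.

## Working session

There is one attempt and no reset: what is moved stays moved. The work goes in short steps, Python scripts to look and compute and a shell command to move; the robot and the scene stay as the last step left them, time stands still between calls to the robot, and variables do not carry over. Pictures are saved under pics/ and viewed, about 8 in all and at most 12, crops included, and the job is handed in when it is done.

```bash
mkdir -p pics; cat > h.py <<'E'
import numpy as np, cv2
from rig import manip
from scipy.spatial.transform import Rotation as R
def w(c,p): return (c["T"]@np.r_[p,1])[:3]
E
python3 - <<'E'
from h import *
s=manip.read_state(); print({k:np.round(v,3) for k,v in s.items()})
ims=[]
for n in ["scene","top"]:
    c=manip.read_camera(n); ims.append(c["image"])
    for t in ["tote","tote_handle","tote_corner","disc0_center","bottle_center","beaker_center","ring_center"]:
        for d in manip.landmark_of(t,n)[:4]: print(n,t,round(d["confidence"],2),np.round(w(c,d["at"]),3))
im=np.hstack(ims); im=cv2.resize(im,(800,300))
cv2.imwrite("pics/a.png",im[:,:,::-1])
E
```

```text
{'clock': np.float64(0.0), 'joint_pos': array([ 1.611,  0.502, -0.427,  1.551,  0.221,  1.138, -0.21 ]), 'qvel': array([ 0.003, -0.001, -0.   , -0.   ,  0.001,  0.001, -0.001]), 'tau': array([ 0.0000e+00, -5.6952e+01, -5.8150e+00, -2.8094e+01,  1.1000e-02,
        1.2000e-02, -0.0000e+00]), 'position': array([ 0.143, -0.633,  0.23 ]), 'ee_rot': array([-3.12 , -0.349,  0.   ]), 'wrist_force': array([ 0.687, -0.72 , -0.36 ]), 'ft_torque': array([-0.046,  0.003, -0.023]), 'finger_gap': np.float64(0.086)}
scene tote_handle 0.89 [0.504 0.028 0.124]
scene tote_handle 0.4 [ 0.461 -0.01   0.008]
scene tote_corner 0.82 [ 0.597 -0.058  0.002]
scene disc0_center 0.45 [0.45  0.107 0.011]
scene bottle_center 0.66 [0.432 0.339 0.07 ]
scene beaker_center 0.92 [ 0.462 -0.371  0.043]
scene ring_center 0.63 [0.597 0.325 0.01 ]
top tote 0.94 [ 0.507  0.037 -0.001]
top tote 0.25 [0.596 0.327 0.011]
top tote_handle 0.72 [0.509 0.032 0.119]
top tote_corner 0.69 [ 0.592 -0.058  0.   ]
top disc0_center 0.57 [0.452 0.105 0.008]
top bottle_center 0.75 [0.433 0.345 0.065]
top beaker_center 0.65 [ 0.459 -0.374  0.045]
top beaker_center 0.21 [0.521 0.002 0.01 ]
top beaker_center 0.21 [0.595 0.328 0.015]
top ring_center 0.7 [0.593 0.328 0.011]
top ring_center 0.16 [0.45  0.105 0.011]
```

View pics/a.png

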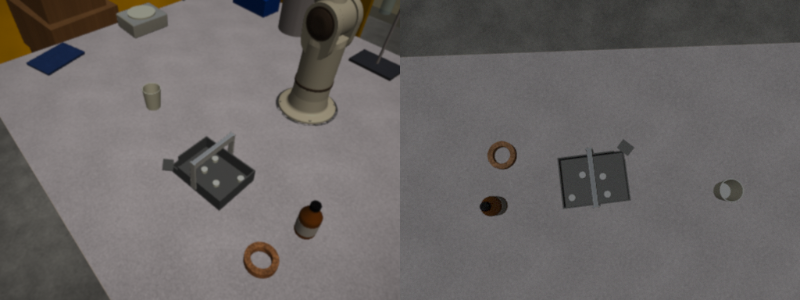

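The tote lies at about px (595,180) in the right-hand (top) view. Its lip points to the upper right at (625,147), and the bar runs roughly along world x. The bottle, ring and beaker are all well clear. Next I measure the bar.

```bash
cat >> h.py <<'E'
def cloud(c):
    f=192/np.tan(np.radians(c["vfov"])/2); v,u=np.mgrid[:384,:512]; z=c["z_map"]
    P=np.stack([(u-c["cx"])*z/f,(v-c["cy"])*z/f,z],-1)
    return P@c["T"][:3,:3].T+c["T"][:3,3]
def bar(P,ctr=(.507,.034),zr=(.11,.15)):
    m=(np.hypot(P[...,0]-ctr[0],P[...,1]-ctr[1])<.11)&(P[...,2]>zr[0])&(P[...,2]<zr[1])
    q=P[m]; r=cv2.minAreaRect(q[:,:2].astype(np.float32)*1000); 
    l=cv2.fitLine(q[:,:2].astype(np.float32),cv2.DIST_HUBER,0,.001,.001).ravel()
    return len(q),r,np.degrees(np.arctan2(l[1],l[0])),q.mean(0),np.percentile(q[:,2],[10,50,90])
E
python3 - <<'E'
from h import *
for n in ["top","scene"]:
    c=manip.read_camera(n); print(n,bar(cloud(c)))
s=manip.read_state(); print(R.from_rotvec(s["ee_rot"]).as_matrix().round(3))
M=R.from_rotvec(s["ee_rot"]).as_matrix()
print("shift",M.T@(np.array([.506,.033,.23])-s["position"]))
E
```

```text
top (519, ((505.94189453125, 33.1932373046875), (169.43443298339844, 19.475629806518555), 5.516374111175537), np.float32(5.70032), array([0.50539644, 0.03262192, 0.13138725]), array([0.12924489, 0.13166298, 0.13393023]))
scene (692, ((507.3507080078125, 35.59051513671875), (171.27691650390625, 22.669063568115234), 5.096092700958252), np.float32(4.3994427), array([0.51363026, 0.03768943, 0.12605855]), array([0.11445084, 0.12957974, 0.13246991]))
[[ 0.975  0.221  0.   ]
 [ 0.221 -0.975 -0.   ]
 [ 0.     0.    -1.   ]]
shift [ 0.50077225 -0.57035242  0.00130767]
```

```bash
python3 -m creep '[{"gripper":-1,"x":0.04,"y":-0.045},{"gripper":-1,"x":0.08,"y":-0.09},{"gripper":-1,"x":0.12,"y":-0.135},{"gripper":-1,"x":0.16,"y":-0.18},{"gripper":-1,"x":0.20,"y":-0.225},{"gripper":-1,"x":0.24,"y":-0.27},{"gripper":-1,"x":0.28,"y":-0.315},{"gripper":-1,"x":0.32,"y":-0.36},{"gripper":-1,"x":0.36,"y":-0.405},{"gripper":-1,"x":0.40,"y":-0.45}]' 45
python3 - <<'E'
from h import *
s=manip.read_state(); M=R.from_rotvec(s["ee_rot"]).as_matrix()
print(s["joint_pos"].round(2),"shift",M.T@(np.array([.506,.033,.23])-s["position"]),M[:,0])
E
```

```text
[ 1.61  0.5  -0.43  1.55  0.22  1.14 -0.21] shift [ 0.50077225 -0.57035242  0.00130767] [9.75268887e-01 2.21021712e-01 2.25444549e-05]schema error: expected keys gripper, x, y, z, ax, ay, az
```

All keys are needed in each row.

```bash
python3 -m creep '[{"gripper":-1,"x":0.04,"y":-0.045,"z":0,"ax":0,"ay":0,"az":0},{"gripper":-1,"x":0.08,"y":-0.09,"z":0,"ax":0,"ay":0,"az":0},{"gripper":-1,"x":0.12,"y":-0.135,"z":0,"ax":0,"ay":0,"az":0},{"gripper":-1,"x":0.16,"y":-0.18,"z":0,"ax":0,"ay":0,"az":0},{"gripper":-1,"x":0.20,"y":-0.225,"z":0,"ax":0,"ay":0,"az":0},{"gripper":-1,"x":0.24,"y":-0.27,"z":0,"ax":0,"ay":0,"az":0},{"gripper":-1,"x":0.28,"y":-0.315,"z":0,"ax":0,"ay":0,"az":0},{"gripper":-1,"x":0.32,"y":-0.36,"z":0,"ax":0,"ay":0,"az":0},{"gripper":-1,"x":0.36,"y":-0.405,"z":0,"ax":0,"ay":0,"az":0},{"gripper":-1,"x":0.40,"y":-0.45,"z":0,"ax":0,"ay":0,"az":0}]' 45
python3 - <<'E'
from h import *
s=manip.read_state(); M=R.from_rotvec(s["ee_rot"]).as_matrix()
print(s["joint_pos"].round(2),"shift",M.T@(np.array([.506,.033,.23])-s["position"]),M[:,0])
E
```

```text
clock: 2.15
position: [0.4352, -0.1052, 0.2319]
ee_rot: [3.121, 0.348, 0.002]
wrist_force: [0.9, -0.4, 0.5]
finger_gap: 0.0858
[ 0.94  0.17 -0.83  2.03  0.15  1.   -1.31] shift [ 0.09951665 -0.1191679   0.0017639 ] [9.75383364e-01 2.20513932e-01 9.47693140e-04]
```

```bash
python3 -m creep '[{"gripper":-1,"x":0.035,"y":-0.04,"z":0,"ax":0,"ay":0,"az":2.5},{"gripper":-1,"x":0.07,"y":-0.08,"z":0,"ax":0,"ay":0,"az":5},{"gripper":-1,"x":0.1,"y":-0.119,"z":0,"ax":0,"ay":0,"az":7.3},{"gripper":-1,"x":0.1,"y":-0.119,"z":0,"ax":0,"ay":0,"az":7.3},{"gripper":-1,"x":0.1,"y":-0.119,"z":0,"ax":0,"ay":0,"az":7.3}]'
python3 - <<'E'
from h import *
s=manip.read_state(); M=R.from_rotvec(s["ee_rot"]).as_matrix()
c=manip.read_camera("wrist")
for t in ["tote_handle","tote_corner","disc0_center"]:
    for d in manip.landmark_of(t,"wrist")[:4]: print(t,round(d["confidence"],2),np.round(w(c,d["at"]),3))
# fisheye cloud
f=192/np.tan(np.radians(c["vfov"])/2); v,u=np.mgrid[:384,:512]; du,dv=u-c["cx"],v-c["cy"]; r=np.hypot(du,dv)+1e-9; k=c["z_map"]*np.tan(np.minimum(r/f,1.5))/r
P=np.stack([du*k,dv*k,c["z_map"]],-1)@c["T"][:3,:3].T+c["T"][:3,3]
print("bar",bar(P,zr=(.12,.14)))
print(s["joint_pos"].round(2),"shift",M.T@(np.array([.506,.033,.10])-s["position"]),M[:,0])
cv2.imwrite("pics/b.png",c["image"][:,:,::-1])
E
```

```text
clock: 2.78
position: [0.5053, 0.0312, 0.2311]
ee_rot: [3.137, 0.151, -0.001]
wrist_force: [0.3, 0.7, 0.2]
finger_gap: 0.0854
tote_handle 0.97 [0.507 0.035 0.119]
tote_handle 0.62 [0.592 0.327 0.018]
tote_corner 0.69 [ 0.593 -0.061  0.004]
disc0_center 0.78 [0.45  0.103 0.012]
bar (3036, ((507.251220703125, 33.476497650146484), (168.89979553222656, 19.263931274414062), 5.719205856323242), np.float32(5.8295403), array([0.51492555, 0.0340435 , 0.13233288]), array([0.13148203, 0.1324166 , 0.1332452 ]))
[ 0.61  0.32 -0.86  1.9   0.28  1.05 -1.84] shift [ 0.00100049 -0.001816    0.13111383] [ 9.95375556e-01  9.60577506e-02 -6.41603010e-04]
```

View pics/b.png

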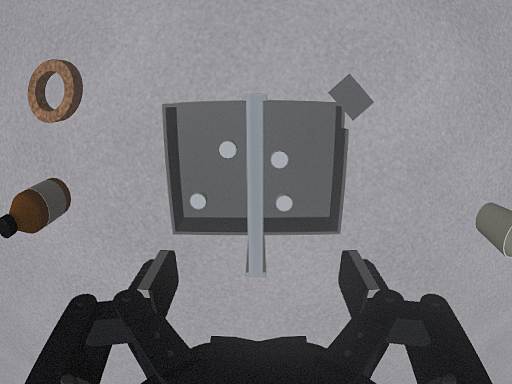

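The wrist view shows the bar vertical at column 255, midway between the fingers, with the four discs free below it. The corner is at the upper right. All the measurements agree to within 2 mm, so I descend.

```bash
python3 -m creep '[{"gripper":-1,"x":0.001,"y":-0.002,"z":0.03,"ax":0,"ay":0,"az":0},{"gripper":-1,"x":0.001,"y":-0.002,"z":0.06,"ax":0,"ay":0,"az":0},{"gripper":-1,"x":0.001,"y":-0.002,"z":0.09,"ax":0,"ay":0,"az":0},{"gripper":-1,"x":0.001,"y":-0.002,"z":0.115,"ax":0,"ay":0,"az":0},{"gripper":-1,"x":0.001,"y":-0.002,"z":0.131,"ax":0,"ay":0,"az":0},{"gripper":-1,"x":0.001,"y":-0.002,"z":0.131,"ax":0,"ay":0,"az":0},{"gripper":-1,"x":0.001,"y":-0.002,"z":0.131,"ax":0,"ay":0,"az":0}]' 20
python3 -m creep '[{"gripper":0,"x":0,"y":0,"z":0,"ax":0,"ay":0,"az":0},{"gripper":0.4,"x":0,"y":0,"z":0,"ax":0,"ay":0,"az":0},{"gripper":1,"x":0,"y":0,"z":0,"ax":0,"ay":0,"az":0},{"gripper":1,"x":0,"y":0,"z":0,"ax":0,"ay":0,"az":0},{"gripper":1,"x":0,"y":0,"z":0,"ax":0,"ay":0,"az":0},{"gripper":1,"x":0,"y":0,"z":0,"ax":0,"ay":0,"az":0},{"gripper":1,"x":0,"y":0,"z":0,"ax":0,"ay":0,"az":0}]' 20
```

```text
clock: 3.85
position: [0.5071, 0.0335, 0.1012]
ee_rot: [3.138, 0.149, 0.002]
wrist_force: [0.1, 0.6, 0.8]
finger_gap: 0.0852
clock: 4.72
position: [0.5064, 0.0338, 0.1005]
ee_rot: [-3.138, -0.15, -0.0]
wrist_force: [-0.1, -0.2, 2.8]
finger_gap: 0.0137
```

```bash
python3 -m creep '[{"gripper":1,"x":0,"y":0,"z":0,"ax":0,"ay":0,"az":0},{"gripper":1,"x":0,"y":0,"z":0,"ax":0,"ay":0,"az":0},{"gripper":1,"x":0,"y":0,"z":-0.01,"ax":0,"ay":0,"az":0},{"gripper":1,"x":0,"y":0,"z":-0.025,"ax":0,"ay":0,"az":0},{"gripper":1,"x":0,"y":0,"z":-0.05,"ax":0,"ay":0,"az":0},{"gripper":1,"x":0,"y":0,"z":-0.08,"ax":0,"ay":0,"az":0},{"gripper":1,"x":0,"y":0,"z":-0.11,"ax":0,"ay":0,"az":0},{"gripper":1,"x":0,"y":0,"z":-0.135,"ax":0,"ay":0,"az":0},{"gripper":1,"x":0,"y":0,"z":-0.15,"ax":0,"ay":0,"az":0},{"gripper":1,"x":0,"y":0,"z":-0.15,"ax":0,"ay":0,"az":0}]' 45
python3 - <<'E'
from h import *
s=manip.read_state(); print({k:np.round(s[k],3) for k in["joint_pos","position","wrist_force","finger_gap"]})
c=manip.read_camera("wrist"); a=c["image"]
c2=manip.read_camera("scene"); cv2.imwrite("pics/c.png",cv2.resize(np.hstack([a,c2["image"]]),(800,300))[:,:,::-1])
E
```

```text
clock: 5.98
position: [0.5069, 0.0335, 0.2513]
ee_rot: [3.137, 0.149, 0.003]
wrist_force: [-0.3, 0.3, -4.6]
finger_gap: 0.0135
{'joint_pos': array([ 0.625,  0.296, -0.877,  1.871,  0.257,  1.09 , -1.827]), 'position': array([0.507, 0.033, 0.251]), 'wrist_force': array([-0.329,  0.255, -4.628]), 'finger_gap': np.float64(0.014)}
```

View pics/c.png

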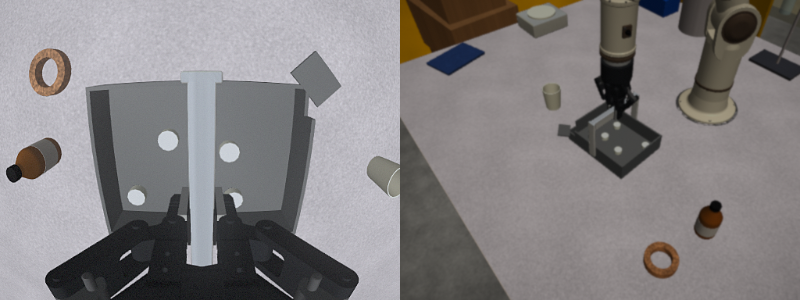

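The tote is lifted level with all four discs still inside, and its weight reads about 0.47 kg. Next I tilt slowly: +x side down first, then +y.

```bash
python3 -m creep '[{"gripper":1,"x":0,"y":0,"z":0,"ax":2,"ay":-1,"az":0},{"gripper":1,"x":0,"y":0,"z":0,"ax":4,"ay":-2,"az":0},{"gripper":1,"x":0,"y":0,"z":0,"ax":6,"ay":-3,"az":0},{"gripper":1,"x":0,"y":0,"z":0,"ax":8,"ay":-4,"az":0},{"gripper":1,"x":0,"y":0,"z":0,"ax":10,"ay":-5,"az":0},{"gripper":1,"x":0,"y":0,"z":0,"ax":12,"ay":-7,"az":0},{"gripper":1,"x":0,"y":0,"z":0,"ax":14,"ay":-9,"az":0},{"gripper":1,"x":0,"y":0,"z":0,"ax":15,"ay":-11,"az":0},{"gripper":1,"x":0,"y":0,"z":0,"ax":15,"ay":-12,"az":0},{"gripper":1,"x":0,"y":0,"z":0,"ax":15,"ay":-12,"az":0}]' 45
python3 - <<'E'
from h import *
s=manip.read_state(); print({k:np.round(s[k],3) for k in["joint_pos","position","ee_rot","wrist_force","ft_torque","finger_gap"]})
M=R.from_rotvec(s["ee_rot"]).as_matrix(); print("tool tilt",np.degrees(np.arccos(-M[2,2])))
c=manip.read_camera("wrist"); a=c["image"]
c2=manip.read_camera("top"); cv2.imwrite("pics/d.png",cv2.resize(np.hstack([a,c2["image"]]),(800,300))[:,:,::-1])
E
```

```text
clock: 7.32
position: [0.5066, 0.0338, 0.2502]
ee_rot: [-2.869, -0.138, 0.321]
wrist_force: [0.2, 0.3, -4.9]
finger_gap: 0.013
{'joint_pos': array([ 0.691,  0.504, -0.874,  1.695,  0.11 ,  1.311, -1.67 ]), 'position': array([0.507, 0.034, 0.25 ]), 'ee_rot': array([-2.869, -0.138,  0.321]), 'wrist_force': array([ 0.158,  0.285, -4.927]), 'ft_torque': array([-0.569, -0.505, -0.025]), 'finger_gap': np.float64(0.013)}
tool tilt 19.234290146534263
```

View pics/d.png

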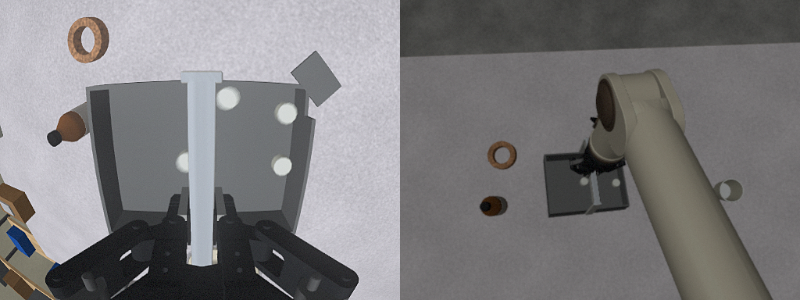

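The discs are sliding toward the lip corner at the upper right, and the tote hasn't shifted in the grip. I tilt further and then wait.

```bash
python3 -m creep '[{"gripper":1,"x":0,"y":0,"z":0,"ax":1.5,"ay":-1.5,"az":0},{"gripper":1,"x":0,"y":0,"z":0,"ax":3,"ay":-3,"az":0},{"gripper":1,"x":0,"y":0,"z":0,"ax":4.5,"ay":-4.5,"az":0},{"gripper":1,"x":0,"y":0,"z":0,"ax":6,"ay":-6,"az":0},{"gripper":1,"x":0,"y":0,"z":0,"ax":7.5,"ay":-7.5,"az":0},{"gripper":1,"x":0,"y":0,"z":0,"ax":8,"ay":-9,"az":0},{"gripper":1,"x":0,"y":0,"z":0,"ax":8,"ay":-9,"az":0},{"gripper":1,"x":0,"y":0,"z":0,"ax":8,"ay":-9,"az":0},{"gripper":1,"x":0,"y":0,"z":0,"ax":8,"ay":-9,"az":0},{"gripper":1,"x":0,"y":0,"z":0,"ax":8,"ay":-9,"az":0}]' 45
cat > chk.py <<'E'
import sys
from h import *
s=manip.read_state(); print({k:np.round(s[k],3) for k in["clock","joint_pos","qvel","position","wrist_force","finger_gap"]})
M=R.from_rotvec(s["ee_rot"]).as_matrix(); print("tool tilt",np.degrees(np.arccos(-M[2,2])))
c=manip.read_camera("wrist")
# expected corner if the tote is fixed in the grip: tool x=tote y, y=tote x, z=-tote z; bar centre 19 mm behind TCP
B=np.stack([M[:,1],M[:,0],-M[:,2]],1); h=s["position"]-.019*M[:,2]; k=h+B@[.1,.075,-.116]
print("corner exp",k.round(3),"tote origin",(h+B@[0,0,-.12]).round(3))
for t in ["tote_corner","disc0_center"]:
    for d in manip.landmark_of(t,"wrist")[:6]:
        p=w(c,d["at"]); print(t,round(d["confidence"],2),p.round(3),"in corner frame",(B.T@(p-k)).round(3),np.linalg.norm(p-k).round(3))
cv2.imwrite(f"pics/{sys.argv[1]}.png",c["image"][:,:,::-1])
E
python3 chk.py e
```

```text
clock: 8.68
position: [0.5063, 0.0337, 0.2506]
ee_rot: [-2.705, -0.138, 0.534]
wrist_force: [-0.6, -0.5, -4.2]
finger_gap: 0.0132
{'clock': np.float64(8.675), 'joint_pos': array([ 0.676,  0.649, -0.856,  1.57 ,  0.062,  1.48 , -1.642]), 'qvel': array([ 0.002,  0.001,  0.002,  0.   , -0.   , -0.002, -0.001]), 'position': array([0.506, 0.034, 0.251]), 'wrist_force': array([-0.641, -0.512, -4.238]), 'finger_gap': np.float64(0.013)}
tool tilt 31.10461634876805
corner exp [ 0.541 -0.013  0.103] tote origin [0.467 0.069 0.164]
tote_corner 0.6 [ 0.544 -0.013  0.102] in corner frame [0.    0.003 0.   ] 0.004
disc0_center 0.95 [0.514 0.023 0.136] in corner frame [-0.046 -0.03   0.006] 0.056
```

View pics/e.png

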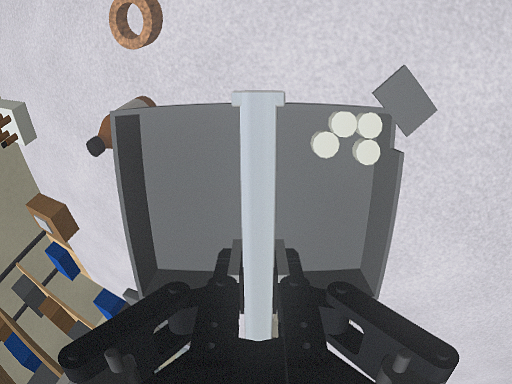

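All four discs are in the lip corner, at (343,124), (369,125), (367,152) and (326,145). The farthest is about 56 mm from the corner. I hold for a moment, check that nothing moves, and hand in.

```bash
python3 -m creep '[{"gripper":1,"x":0,"y":0,"z":0,"ax":0,"ay":0,"az":0},{"gripper":1,"x":0,"y":0,"z":0,"ax":0,"ay":0,"az":0},{"gripper":1,"x":0,"y":0,"z":0,"ax":0,"ay":0,"az":0},{"gripper":1,"x":0,"y":0,"z":0,"ax":0,"ay":0,"az":0}]'
python3 chk.py f; python3 - <<'E'
from h import *
a=cv2.imread("pics/e.png").astype(int);b=cv2.imread("pics/f.png").astype(int)
d=np.abs(a-b).max(2)[90:300,100:410]; print("changed px in tote",(d>40).sum())
c=manip.read_camera("top")
for t in ["bottle_center","beaker_center","ring_center"]:
    for d in manip.landmark_of(t,"top")[:1]: print(t,w(c,d["at"]).round(3))
manip.close_job()
E
```

```text
clock: 9.32
position: [0.5064, 0.0336, 0.2503]
ee_rot: [-2.705, -0.138, 0.535]
wrist_force: [-0.3, 0.2, -5.3]
finger_gap: 0.0134
{'clock': np.float64(9.325), 'joint_pos': array([ 0.676,  0.649, -0.856,  1.569,  0.062,  1.48 , -1.642]), 'qvel': array([-0.   , -0.   ,  0.   , -0.001, -0.   , -0.   ,  0.002]), 'position': array([0.506, 0.034, 0.25 ]), 'wrist_force': array([-0.299,  0.237, -5.328]), 'finger_gap': np.float64(0.013)}
tool tilt 31.140778358177467
corner exp [ 0.54  -0.013  0.103] tote origin [0.468 0.069 0.164]
disc0_center 0.96 [0.515 0.022 0.138] in corner frame [-0.046 -0.03   0.008] 0.055
disc0_center 0.23 [0.467 0.066 0.165] in corner frame [-0.098 -0.076 -0.002] 0.124
changed px in tote 7
bottle_center [0.433 0.344 0.062]
ring_center [0.595 0.331 0.014]
the job is handed in; nothing more can be done
```

I gripped the tote by the middle of its handle bar, closing at 20 N and then holding at 45 N. I lifted it 150 mm, tilted it slowly to about 31° toward the lip corner, and handed it in still held, at about 9.5 s. No verdict was reported.

**Final checks that agreed:**
- **Discs:** all four sit together in the lip corner. The network measured one, about 55 mm from the corner (limit 84 mm). In the picture that appears to be the farthest, but I judged the other three by eye only.
- **Clearance:** by the arm's pose, the underside centre is at about 164 mm and the inside corner at about 103 mm. The network's own corner estimate, one look earlier, matched to within 4 mm, so the tote had not slipped in the grip.
- **Stillness:** joint speeds were about zero. Only 7 pixels changed over the tote between the last two pictures.
- **Bystanders:** the bottle and ring were within about 4 mm of where they started.

**Checks that failed or disagreed:**
- **Beaker:** it was not found in the last top view, where the arm covers much of that side. It was last seen in place in the top view partway through the tilt, and the arm only turned a little after that.
- **Stray detection:** a second, low-confidence disc detection (0.23) lay 124 mm from the corner. The picture taken just before showed no disc there and the tote had barely changed since, so I took it as false.
- **Grip force:** the squeeze on the bar is the 45 N I commanded, as there is no direct reading of it.

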